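# Start a relay test at the relay tester

## Task

Start the test of the relay that is plugged into the relay tester: press the raised near end of the blue rocker fully down to switch the tester on, then push the white key directly in front of the socket with the black relay fully down, so that it stays down, and last press the green button down and keep it down: the program finishes while still holding it pressed. Pick nothing up, leave the relay seated in its socket, do not press the red button or the keys of the two yellow-covered sockets, and leave the things around the tester where they are.

Things in the scene. Friction and masses are not known exactly. Their poses are not given: they have to be found in the camera images.
- tester: relay tester, fixed grey box, black deck 46 mm up. Origin: on its underside; the box spans x -105 to 85, y -120 to 120 mm; x points to the socket row (away from the robot at yaw 0), z up. White sockets at x = 58, y = 60, 0, -60 mm; before each, at x = 0, its white key; rocker pivot at x = -58, y = 75; green and red button at x = -55, y = -15 and -80 in either order
- relay_a: the relay under test, a black block 28 x 28 mm, loose, plugged pins down into one of the three white sockets; its top (its origin) is 41 mm above the deck, 26 mm above the socket rim. The other two sockets carry flat yellow dust covers. The key in front of it is about 58 mm away horizontally, the other keys over 80 mm
- rocker (a joint): main rocker switch, blue, 56 mm long (along the tester's x), 22 mm wide, pivot across its middle 9 mm above the deck. 0 = off, its near end (tester -x side, with a white bar) raised; 0.4 rad = on, that end fully down. It starts between 0 and 0.05, takes about 1.5 N at the white bar (more nearer the pivot) and stays where it is left
- rocker_mark (a point): point on the top face of the rocker at the white bar, 22 mm to the tester's -x side of the pivot: the place to press. It moves with the rocker; it stands about 18 mm above the deck when off, 10 mm when fully on
- run (a joint): travel of the green run button: 0 up, 0.006 m fully down; spring return, starting to move at about 1.5 N and fully down at 5 N
- run_top (a point): centre of the top of the green run button, 28 mm in diameter, in a round grey housing of 44 mm; top 22 mm above the deck when up, housing rim 12 mm above the deck
- stop (a joint): travel of the red stop button, like the green one: 0 up, 0.006 m down
- stop_top (a point): centre of the top of the red stop button, same size as the green one
- key_0 (a joint): travel of the left (tester y = +60 mm) channel key: 0 up, 0.006 m fully down; no spring, takes about 2.5 N and stays where it is pushed
- key_0_top (a point): centre of the top of the left (tester y = +60 mm) channel key, a white square cap 24 x 24 mm, top 15 mm above the deck when up and 9 mm when down, bezel 3 mm above the deck
- key_1 (a joint): travel of the middle (y = 0) channel key: 0 up, 0.006 m fully down; no spring, takes about 2.5 N and stays where it is pushed
- key_1_top (a point): centre of the top of the middle (y = 0) channel key, a white square cap 24 x 24 mm, top 15 mm above the deck when up and 9 mm when down, bezel 3 mm above the deck
- key_2 (a joint): travel of the right (y = -60 mm) channel key: 0 up, 0.006 m fully down; no spring, takes about 2.5 N and stays where it is pushed
- key_2_top (a point): centre of the top of the right (y = -60 mm) channel key, a white square cap 24 x 24 mm, top 15 mm above the deck when up and 9 mm when down, bezel 3 mm above the deck
- tape_roll: roll of pale green masking tape, loose, lying beside the tester; a bystander. Origin at the centre of its underside
- ok_stamp: small stamp with a brown handle, loose, lying beside the tester; a bystander. Origin at the centre of its underside
- side_cutters: red-handled side cutters, loose, lying beside the tester; a bystander. Origin at the centre of its underside
- dial_cap_0: round chrome dial cap, loose, lying beside the tester; a bystander. Origin at the centre of its underside
Mind the look-alikes: they are no part of the job. There is more than one size of the relay_a; the job needs the smallest.

How it is judged:
On the way, in this order (a step that is already met when the one before it is completed fails the run):
1. the rocker is on (value of joint rocker above 0.32 rad), for 0.2 s.
2. the key in front of the relay is down, the rocker still on (value of joint rocker above 0.32 rad and ((horizontal distance between key_0_top and relay_a below 0.07 m and value of joint key_0 above 0.0045 m) or (horizontal distance between key_1_top and relay_a below 0.07 m and value of joint key_1 above 0.0045 m) or (horizontal distance between key_2_top and relay_a below 0.07 m and value of joint key_2 above 0.0045 m))), for 0.2 s.
3. the green button is held down (all of step 2 and value of joint run above 0.004 m), for 0.3 s.
At the end, for the whole second after the job is handed in: Rocker on (above 0.32 of 0.4 rad), the relay's key down (over 4.5 of 6 mm), the other keys and the red button up (under 3 mm), the fingers holding the green button over 4 of its 6 mm down, and the relay within 10 mm of its starting place (all of step 3 and not ((horizontal distance between key_0_top and relay_a above 0.07 m and value of joint key_0 above 0.003 m) or (horizontal distance between key_1_top and relay_a above 0.07 m and value of joint key_1 above 0.003 m) or (horizontal distance between key_2_top and relay_a above 0.07 m and value of joint key_2 above 0.003 m)) and value of joint stop below 0.003 m and contact force between the fingers and run above 0.5 N and distance of relay_a from where it was at the start of the episode below 0.01 m); the arm keeps its last pose, push and grip.
It fails at once if a channel key is pushed before the rocker is on (value of joint any of key_0, key_1, key_2 above 0.003 m and value of joint rocker below 0.28 rad).
It fails at once if the green button is pressed before the relay's key is down (value of joint run above 0.003 m and not ((horizontal distance between key_0_top and relay_a below 0.07 m and value of joint key_0 above 0.0035 m) or (horizontal distance between key_1_top and relay_a below 0.07 m and value of joint key_1 above 0.0035 m) or (horizontal distance between key_2_top and relay_a below 0.07 m and value of joint key_2 above 0.0035 m))).
It fails at once if a key of a covered socket or the red stop button is pressed (((horizontal distance between key_0_top and relay_a above 0.07 m and value of joint key_0 above 0.003 m) or (horizontal distance between key_1_top and relay_a above 0.07 m and value of joint key_1 above 0.003 m) or (horizontal distance between key_2_top and relay_a above 0.07 m and value of joint key_2 above 0.003 m)) or value of joint stop above 0.003 m).
It fails at once if the relay is lifted or pushed out of its socket (more than 10 mm) (distance of relay_a from where it was at the start of the episode above 0.01 m).
It fails at once if a loose thing beside the tester is moved by more than 25 mm (distance of any of tape_roll, ok_stamp, side_cutters, dial_cap_0 from where it was at the start of the episode above 0.025 m).
It also fails if it takes over 32 s, if anything falls off the work surface, if the arm or the gripper's body presses on something with over 40 N, if the wrist force passes 120 N, or if a joint passes its speed limit or range.

## Robot

A 6-joint arm with a two-finger parallel gripper is mounted at the origin on a cart in front of the work surface, level with it; the furniture and walls round the work are solid. World frame = base frame: x ahead of the robot, y to its left, z up, the work surface at z = 0. Lengths are in m, angles in rad, forces in N, time in s.
With the tool pointing down it reaches from about 0.35 to 0.875 m from the base axis. Payload 4.2 kg.
Tool frame: the origin (TCP) lies on the mounting face of the last link; the fingertips stand 182 mm ahead of it and the grasp point (between the pads) lies 164 mm ahead of it; x points along the fingers, y is the direction in which the jaws open and shut, and the axes are right-handed (so a half turn about x gives the same grasp; the last joint's range is limited). The gripper opens to 87 mm and grips with 3 to 60 N. Pads are 19 mm wide; open, the fingers measure 117 mm over their backs; the gripper's body (75 mm by 190 mm) begins 51 mm behind the grasp point.
Start: joints at [1.359, 0.385, 0.008, 0, -1.194, -0.259], TCP at [0.283, 0.557, 0.405] pointing down, gripper open.
Joint ranges: [-3.14, 3.14], [-1.21, 2.06], [-1.07, 1.41], [-3.16, 2.05], [-2.99, -0.16], [-3.1, 3.1]. Speed limits (rad/s): [2.79, 2.79, 3.14, 3.14, 3.14, 3.14].

## Interface

Orientations are given as a unit quaternion [w, x, y, z].
In Python, from plant import bot gives the robot as it stands.
- The arm moves only by the tool move_arm, never from a script. Its argument "moves" is a list of rows, each an object of numbers: "fingers": the gripper command: -1 is shut, 1 is fully open, values between are in proportion; "x", "y", "z": the shift along the tool's x, y, z in m; "rx", "ry", "rz": the turn, a rotation vector about the tool's x, y, z in degrees. In form: [{"fingers": .., "x": .., "y": .., "z": .., "rx": .., "ry": .., "rz": ..}, ...]. A call has 1 to 8 rows; each row shifts and turns the commanded pose from where the row before left it, along the tool's axes as they then stand; what a row does not reach is not made up. A row lasts 1/12 s, in which the tool goes at most 41.7 mm and 7.16 degrees, less where a joint would pass 70% of its speed; a pose out of reach is approached as far as the arm can. A call with a gripper value outside its range is refused whole. The fingers move at their own pace and stop on an object; the grip force is fixed at half the most. Time passes only in rows, so rows that do not move let the fingers close. It gives the time, the measured TCP pose, the force and the opening at its end, in the units of the state.
- bot.sense(): the state, without advancing time (a new reading comes with each control period).
- bot.grab_frame(name): name is "scene" or "top" or "wrist"; returns the picture (400x640x3 uint8, red, green, blue); there is no depth.
- bot.get_calibration(name): a dict with "fx", "fy", "cx", "cy" (pixels), "k1" (the pictures are not rectified: a ray, as slopes to the right and down, at radius r is drawn at 1 + k1 r^2 times it, then the intrinsics apply), "eye" and "attitude" of the camera in the world; the wrist camera has in their place "mount" (4x4, takes a point from camera to tool coordinates, whose origin is the TCP and whose axes are the tool frame's). Camera axes: x right, y up, looking along -z (the intrinsics and any distortion apply to the point x, -y, -z); pixel columns grow to the right and rows downward; lengths in m; the calibration is good to about 2 mm. A picture is of the moment at which its call begins: read the wrist's pose just before it. get_calibration takes no time and is no camera call.
- bot.hand_in(): hands the job in, once; it reports no verdict.
The state is a dict: "t": time; "qpos": joint angles; "joint_velocities": joint speeds; "effort": joint torques, N m; "position": TCP position; "eef_rot": TCP orientation; "wrist_force": force on the tool from outside, world axes, zero at the start; "ft_torque": the same for the moment, N m; "opening": opening from 0.0 (shut) to 1.0 (fully open).
Only numpy, scipy, OpenCV 4.12 (cv2) and the standard library are available. Lean on these libraries where they do the work, as an engineer would, in place of code of your own. Each camera call takes 0.05 s, during which the arm holds its last target. There are 200 camera calls.

## Working session

There is one attempt and no reset: what is moved stays moved. The work goes in short steps, Python scripts to look and compute and a tool call to move; the robot and the scene stay as the last step left them, time stands still between calls to the robot, and variables do not carry over. Pictures are saved under pics/ and viewed, about 8 in all and at most 12, crops included, and the job is handed in when it is done.

Besides the shell and the picture viewer there is one more tool, called after "Request:" by a JSON object that holds its "op" and its "data", one argument or row to a line. move_arm: Moves the arm, as the interface text tells. Its arguments: {"type":"object","properties":{"moves":{"type":"array","items":{"type":"object","properties":{"fingers":{"type":"number"},"x":{"type":"number"},"y":{"type":"number"},"z":{"type":"number"},"rx":{"type":"number"},"ry":{"type":"number"},"rz":{"type":"number"}}}}},"required":["moves"]}

```bash
mkdir -p pics; ls; python3 - <<'E'
from plant import bot
import cv2
s=bot.sense();print(s)
for n in("top","scene"):
    c=bot.get_calibration(n);print(n,c)
    cv2.imwrite(f"pics/{n}0.png",bot.grab_frame(n)[:,:,::-1])
print(bot.get_calibration("wrist"))
E
```

```text
pics
{'t': 0.0, 'qpos': array([ 1.35859742e+00,  3.85557266e-01,  6.65169129e-03, -4.70254859e-04,
       -1.19401987e+00, -2.58577729e-01]), 'joint_velocities': array([ 1.67624309e-04, -5.10008092e-04, -1.41972400e-04,  1.95779256e-04,
        7.01044884e-05, -6.16485628e-04]), 'effort': array([-6.67945678e-04, -3.90662777e+01,  1.87403029e+01,  4.21975493e+00,
        1.09394707e-02, -1.99424235e-04]), 'position': array([0.28337827, 0.55684203, 0.40367314]), 'eef_rot': array([ 0.16421528, -0.68745575,  0.16572756,  0.68772982]), 'wrist_force': array([-0.32638282,  0.34137144,  1.0942066 ]), 'ft_torque': array([ 0.01124094, -0.02981354,  0.02535929]), 'opening': 0.9991153614511129}
top {'fx': 488.61563142931624, 'fy': 488.61563142931624, 'cx': 324.0786527420884, 'cy': 194.8172648668597, 'k1': -0.004659298350904547, 'eye': array([ 0.35174185, -0.07331701,  1.1523546 ]), 'attitude': array([-0.69852047, -0.05487573,  0.05052175,  0.7116919 ])}
scene {'fx': 391.9703053248081, 'fy': 391.9703053248081, 'cx': 316.5957257713257, 'cy': 203.51993817752728, 'k1': -0.014121570373067455, 'eye': array([-0.04864796, -0.51012943,  0.71869339]), 'attitude': array([ 0.82249835,  0.36463876, -0.17477026, -0.399988  ])}
{'fx': 293.2149944243711, 'fy': 293.2149944243711, 'cx': 320.4408892333321, 'cy': 198.3337098182699, 'k1': -0.006917983556846801, 'mount': array([[ 1.61598596e-04,  3.08100462e-01, -9.51353814e-01,
         1.88510340e-02],
       [ 9.99999963e-01,  1.57696430e-04,  2.20932454e-04,
        -7.82722419e-04],
       [ 2.18094492e-04, -9.51353815e-01, -3.08100425e-01,
        -8.57894599e-02],
       [ 0.00000000e+00,  0.00000000e+00,  0.00000000e+00,
         1.00000000e+00]])}
```

View pics/top0.png

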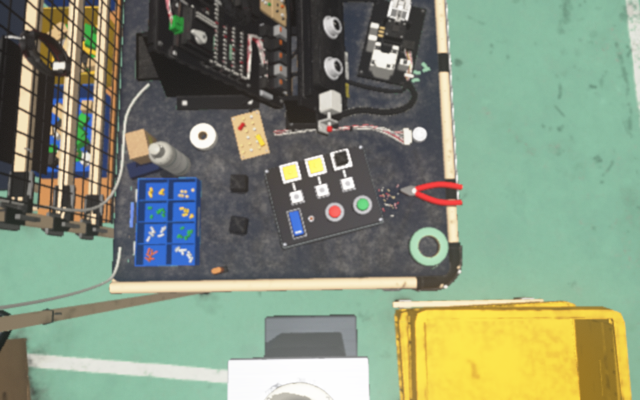

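The top view shows the tester with the black relay in the right-hand socket (342,159), its key at (348,184), green at (363,205), red at (334,212) and the rocker at (295,223). Next I'll look closer and fit the tester pose.

```bash
cat > h.py <<'E'
from plant import bot
import cv2, numpy as np
from scipy.spatial.transform import Rotation as R
from scipy.optimize import least_squares
def rot(q): return R.from_quat(np.roll(q,-1)).as_matrix()
def cam(n,s=None):
    c=bot.get_calibration(n)
    if 'mount' in c:
        T=np.eye(4);T[:3,:3]=rot(s['eef_rot']);T[:3,3]=s['position'];T=T@c['mount'];return c,T[:3,:3],T[:3,3]
    return c,rot(c['attitude']),np.array(c['eye'])
def project(P,n,s=None):
    c,A,e=cam(n,s);p=(np.atleast_2d(P)-e)@A
    u=np.c_[p[:,0]/-p[:,2],-p[:,1]/-p[:,2]];u=u*(1+c['k1']*(u**2).sum(1,keepdims=True))
    return u*[c['fx'],c['fy']]+[c['cx'],c['cy']]
def world(L,p): # p: x,y,yaw,z
    L=np.atleast_2d(L);c,s=np.cos(p[2]),np.sin(p[2])
    return np.c_[p[0]+c*L[:,0]-s*L[:,1],p[1]+s*L[:,0]+c*L[:,1],L[:,2]]
def fit(L,px,n,s=None,x0=(.45,-.05,.2)):
    r=least_squares(lambda p:(project(world(L,p),n,s)-px).ravel(),x0);print(r.x,np.abs(r.fun).reshape(-1,2).round(1).tolist());return r.x
E
python3 - <<'E'
from h import *
L=np.array([[58,60,61],[58,0,61],[58,-60,87],[0,60,61],[0,0,61],[0,-60,61],[-55,-80,68],[-55,-15,68],[-58,75,55]])/1000
px=np.array([[290,173],[317,166],[342,159],[296,197],[322,190],[348,184],[363,205],[334,212],[296,223]])
p=fit(L,px,"top")
im=cv2.imread("pics/top0.png")[140:255,255:395];cv2.imwrite("pics/c.png",cv2.resize(im,None,fx=5,fy=5,interpolation=3))
E
```

```text
[ 0.52553933 -0.06385557  0.21942621] [[0.5, 0.7], [0.8, 0.2], [0.1, 1.5], [0.3, 0.2], [0.1, 0.6], [0.1, 0.4], [0.3, 0.4], [0.4, 0.2], [0.2, 0.5]]
```

View pics/scene0.png

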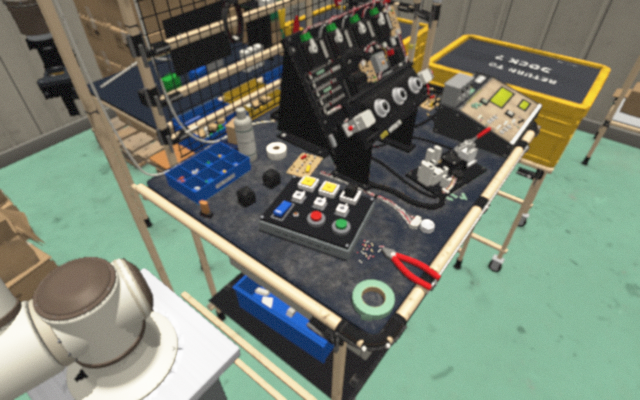

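View pics/c.png

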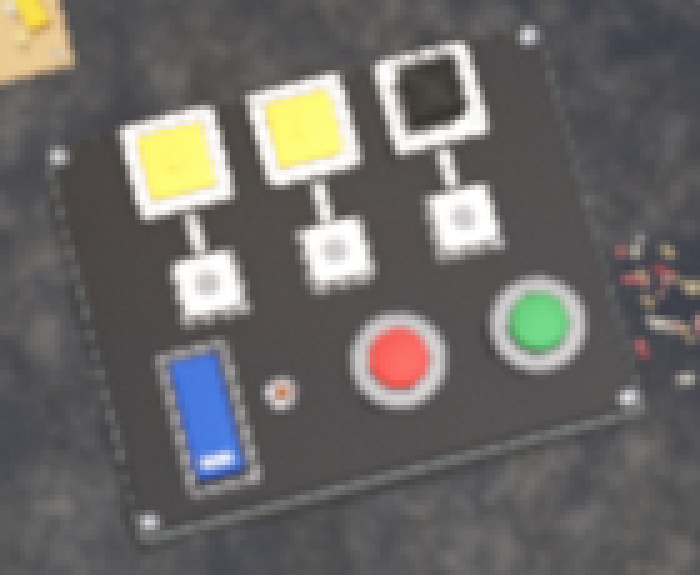

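The scene view shows the tester free above. The console stands behind it, and the bystanders lie to the right. The fit is good to about 1 px, so I'll compute the approach.

```bash
cat >> h.py <<'E'
P=[0.5255,-0.0639,0.2194]
def plan(loc,tipz,p=P,flip=0):
    s=bot.sense();A=rot(s['eef_rot']);yt=np.array([-np.sin(p[2]),np.cos(p[2]),0])
    if A[:,1]@yt<0: yt=-yt
    X=np.array([0,0,-1.]);B=np.c_[X,yt,np.cross(X,yt)]
    rv=np.degrees(R.from_matrix(A.T@B).as_rotvec())
    t=world(np.array([[*loc,0]]),p)[0];t[2]=tipz;t=t-0.182*X
    print('t',s['t'],'pos',s['position'].round(4),'F',s['wrist_force'].round(1),'open',round(s['opening'],2));print('rv',rv.round(2),'tcp target',t.round(4),'shift(after rot)',(B.T@(t-s['position'])).round(4))
E
python3 - <<'E'
from h import *
s=bot.sense();print(rot(s['eef_rot']).round(3))
plan((-.085,.075),.12)
E
```

```text
[[-0.001 -0.454 -0.891]
 [-0.002 -0.891  0.454]
 [-1.     0.002 -0.   ]]
t 0.1 pos [0.2834 0.5568 0.4038] F [-0.1 -0.1  0. ] open 1.0
rv [-3.955e+01  3.000e-02 -1.100e-01] tcp target [ 0.4262 -0.0092  0.302 ] shift(after rot) [ 0.1018  0.5836 -0.0162]
```

```bash
python3 - <<'E'
from h import *
f=lambda a,b:least_squares(lambda P:np.r_[project(P,'top')[0]-a,project(P,'scene')[0]-b],[.6,-.1,.2])
for a,b in (((330,104),(354,128)),((333,68),(382,109)),((333,27),(400,97))):
    r=f(a,b);print(r.x.round(3),np.abs(r.fun).max().round(1))
E
```

```text
[ 0.67  -0.076  0.213] 6.0
[ 0.743 -0.091  0.235] 0.1
[ 0.83  -0.093  0.233] 0.2
```

The console's front box sits close (x≈0.66, z≈0.2), so I'll take the half turn that puts the wrist camera on the robot's side.

Request:
{"op": "move_arm", "data": {
  "moves": [
    {"fingers": -1, "y": 0.029, "z": -0.0256},
    {"fingers": -1, "y": 0.029, "z": -0.0256},
    {"fingers": -1, "y": 0.029, "z": -0.0256},
    {"fingers": -1, "y": 0.029, "z": -0.0256},
    {"fingers": -1, "y": 0.029, "z": -0.0256},
    {"fingers": -1, "y": 0.029, "z": -0.0256},
    {"fingers": -1, "y": 0.029, "z": -0.0256},
    {"fingers": -1, "y": 0.029, "z": -0.0256}
  ]
}}

```text
$.moves[0]: bad value
```

Request:
{"op": "move_arm", "data": {
  "moves": [
    {"fingers": -1, "y": 0.029, "z": -0.0256},
    {"fingers": -1, "y": 0.029, "z": -0.0256},
    {"fingers": -1, "y": 0.029, "z": -0.0256},
    {"fingers": -1, "y": 0.029, "z": -0.0256},
    {"fingers": -1, "y": 0.029, "z": -0.0256},
    {"fingers": -1, "y": 0.029, "z": -0.0256},
    {"fingers": -1, "y": 0.029, "z": -0.0256},
    {"fingers": -1}
  ]
}}

```text
$.moves[0]: bad value
```

Request:
{"op": "move_arm", "data": {
  "moves": [
    {"fingers": -1, "rx": 7.02},
    {"fingers": -1, "rx": 7.02},
    {"fingers": -1, "rx": 7.02},
    {"fingers": -1, "rx": 7.02},
    {"fingers": -1, "rx": 7.02},
    {"fingers": -1, "rx": 7.02},
    {"fingers": -1, "rx": 7.02},
    {"fingers": -1, "rx": 7.02}
  ]
}}

```text
$.moves[0]: bad value
```

Request:
{"op": "move_arm", "data": {
  "moves": [
    {"fingers": -1, "rx": 7.02},
    {"fingers": -1, "rx": 7.02},
    {"fingers": -1, "rx": 7.02},
    {"fingers": -1, "rx": 7.02},
    {"fingers": -1, "rx": 7.02},
    {"fingers": -1, "rx": 7.02},
    {"fingers": -1, "rx": 7.02},
    {"fingers": -1, "rx": 7.02}
  ]
}}

```text
$.moves[0]: bad value
```

Request:
{"op": "move_arm", "data": {
  "moves": [
    {"fingers": -1, "rx": 7.02},
    {"fingers": -1, "rx": 7.02},
    {"fingers": -1, "rx": 7.02},
    {"fingers": -1, "rx": 7.02},
    {"fingers": -1},
    {"fingers": -1}
  ]
}}

```text
$.moves[0]: bad value
```

```bash
python3 - <<'E'
from h import *
plan((-.085,.075),.12)
s=bot.sense();print(s['qpos'].round(2));np.save('s1.npy',np.r_[s['position'],s['eef_rot']])
cv2.imwrite("pics/w1.png",bot.grab_frame("wrist")[:,:,::-1])
E
```

```text
t 0.1 pos [0.2834 0.5568 0.4038] F [-0.1 -0.1  0. ] open 1.0
rv [-3.955e+01  3.000e-02 -1.100e-01] tcp target [ 0.4262 -0.0092  0.302 ] shift(after rot) [ 0.1018  0.5836 -0.0162]
[ 1.36  0.39  0.01 -0.   -1.19 -0.26]
```

View pics/w1.png

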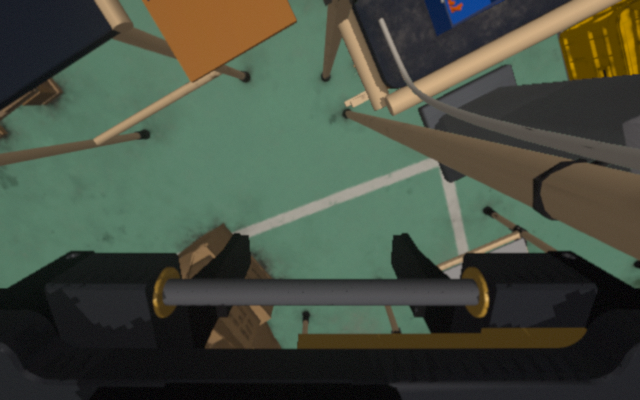

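The row needs all keys. This wrist view also shows a tall wooden pole and a hose to the right, between the start pose and the table, so I'll locate the pole before moving.

```bash
python3 - <<'E'
from h import *
s=bot.sense()
obs={'top':[(205,293),(100,308),(5,325)],'scene':[(68,10),(105,110),(148,235)],'wrist':[(346,114),(430,148),(560,190)]}
def line(u):
    def f(v):
        out=[];i=2
        for n in u:
            for q in obs[n]:
                out+=list(project([v[0],v[1],v[i]],n,s)[0]-q);i+=1
        return out
    best=None
    for x0 in(.1,.25,.4):
      for y0 in (.3,.5):
        try:r=least_squares(f,[x0,y0]+[-.2,.1,.3]*len(u))
        except Exception:continue
        if best is None or r.cost<best.cost:best=r
    print(u,best.x.round(3),best.cost)
for u in (['top','scene'],['top','wrist'],['scene','wrist'],['top','scene','wrist']):line(u)
E
cp pics/top0.png /dev/null
```

```text
['top', 'scene'] [ 0.282  0.372 -0.634  0.182  0.466  0.49   0.277 -0.129] 34.40416279158215
['top', 'wrist'] [ 0.272  0.434 -0.883  0.047  0.37  -0.954  0.079  0.25 ] 14.020729666557589
['scene', 'wrist'] [ 0.323  0.483  0.461  0.221 -0.236 -0.174  0.257  0.329] 39.310303995508505
['top', 'scene', 'wrist'] [ 0.282  0.443 -0.91   0.033  0.361  0.468  0.242 -0.19  -0.805  0.113
  0.265] 263.06921025084927
```

```bash
python3 - <<'E'
from h import *
print('nadir top',project([.3517,-.0733,0],'top'),'scene nadir',project([-.0486,-.5101,-.5],'scene'))
a=cv2.imread('pics/top0.png')[220:400,0:240];b=cv2.imread('pics/scene0.png')[0:270,0:220]
a=cv2.resize(a,None,fx=1.6,fy=1.6,interpolation=3);b=cv2.resize(b,None,fx=1.8,fy=1.8,interpolation=3)
o=np.zeros((490,790,3),np.uint8);o[:a.shape[0],:a.shape[1]]=a;o[:b.shape[0],390:390+b.shape[1]]=b
cv2.imwrite('pics/comp.png',o)
E
```

```text
nadir top [[327.79113969 268.24101129]] scene nadir [[319.0064861  626.92551198]]
```

View pics/comp.png

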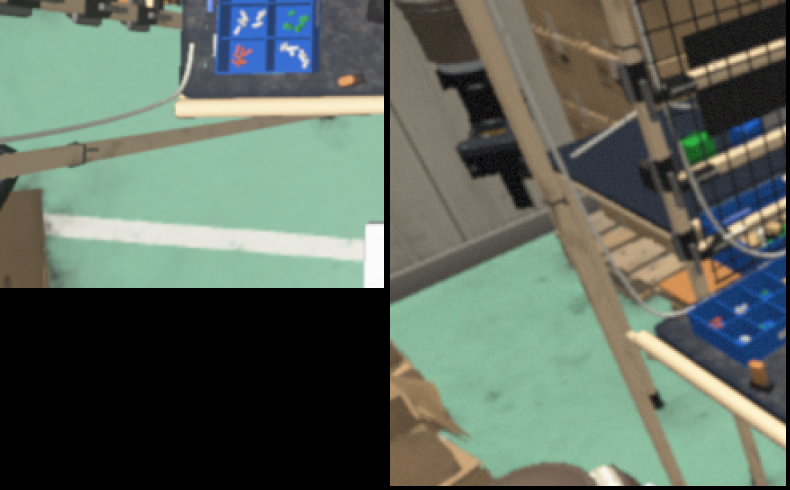

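```bash
python3 - <<'E'
from h import *
s=bot.sense();o={'top':(53,315),'scene':(92.8,112.8),'wrist':(541,188)}
for u in (['top','scene'],['top','wrist'],['scene','wrist'],['top','scene','wrist']):
    r=least_squares(lambda P:np.concatenate([project(P,n,s)[0]-o[n] for n in u]),[.3,.4,.2]);print(u,r.x.round(3),np.abs(r.fun).max().round(1))
# hose: wrist/top/scene visible points on hose
E
```

```text
['top', 'scene'] [0.276 0.424 0.256] 1.2
['top', 'wrist'] [0.271 0.435 0.238] 2.7
['scene', 'wrist'] [0.277 0.441 0.249] 1.0
['top', 'scene', 'wrist'] [0.274 0.437 0.243] 3.8
```

The pole stands at (0.275, 0.43), tall and right beside the gripper. I'll back away from it first, turn, then retract and pass inside it.

Request:
{"op": "move_arm", "data": {
  "moves": [
    {"fingers": -1, "x": 0, "y": 0, "z": 0.03, "rx": 0, "ry": 0, "rz": 0},
    {"fingers": -1, "x": 0, "y": 0, "z": 0.04, "rx": 0, "ry": 0, "rz": 0},
    {"fingers": -1, "x": 0, "y": 0, "z": 0.04, "rx": 0, "ry": 0, "rz": 0},
    {"fingers": -1, "x": 0, "y": 0, "z": 0.04, "rx": 0, "ry": 0, "rz": 0},
    {"fingers": -1, "x": 0, "y": 0, "z": 0, "rx": 7, "ry": 0, "rz": 0},
    {"fingers": -1, "x": 0, "y": 0, "z": 0, "rx": 7, "ry": 0, "rz": 0},
    {"fingers": -1, "x": 0, "y": 0, "z": 0, "rx": 7, "ry": 0, "rz": 0},
    {"fingers": -1, "x": 0, "y": 0, "z": 0, "rx": 7, "ry": 0, "rz": 0}
  ]
}}

```text
t: 0.82
position: [0.1492, 0.6252, 0.4042]
eef_rot: [-0.328, 0.627, -0.328, -0.626]
wrist_force: [0.1, -0.9, 0.6]
opening: 0.476
```

Request:
{"op": "move_arm", "data": {
  "moves": [
    {"fingers": -1, "x": 0, "y": 0, "z": 0, "rx": 7, "ry": 0, "rz": 0},
    {"fingers": -1, "x": 0, "y": 0, "z": 0, "rx": 7, "ry": 0, "rz": 0},
    {"fingers": -1, "x": 0, "y": 0, "z": 0, "rx": 7, "ry": 0, "rz": 0},
    {"fingers": -1, "x": 0, "y": 0, "z": 0, "rx": 7, "ry": 0, "rz": 0},
    {"fingers": -1, "x": 0, "y": 0, "z": 0, "rx": 7, "ry": 0, "rz": 0},
    {"fingers": -1, "x": 0, "y": 0, "z": 0, "rx": 7, "ry": 0, "rz": 0},
    {"fingers": -1, "x": 0, "y": 0, "z": 0, "rx": 7, "ry": 0, "rz": 0},
    {"fingers": -1, "x": 0, "y": 0, "z": 0, "rx": 7, "ry": 0, "rz": 0}
  ]
}}

```text
t: 1.48
position: [0.1498, 0.625, 0.4042]
eef_rot: [0.584, -0.399, 0.584, 0.399]
wrist_force: [0.1, 0.4, -0.5]
opening: 0.011
```

```bash
cat >> h.py <<'E'
def to(*pts):
    s=bot.sense();A=rot(s['eef_rot']);p=s['position'];print('t',round(s['t'],2),p.round(3),'F',s['wrist_force'].round(1),'q',s['qpos'].round(2),'ydir',A[:,1].round(2))
    for q in pts:
        q=np.array(q);print(q,'shift',(A.T@(q-p)).round(4),'dist',np.linalg.norm(q-p).round(3));p=q
E
python3 -c "
from h import *
to((.09,.37,.404),(.262,.262,.404),(.37,.13,.404))"
```

```text
t 1.48 [0.15  0.625 0.404] F [ 0.1  0.4 -0.5] q [ 1.59  0.42  0.05 -0.   -1.21 -1.96] ydir [-0.93  0.36 -0.  ]
[0.09  0.37  0.404] shift [ 0.0005 -0.037  -0.2592] dist 0.262
[0.262 0.262 0.404] shift [ 1.000e-04 -1.995e-01 -3.810e-02] dist 0.203
[0.37  0.13  0.404] shift [ 1.000e-04 -1.486e-01 -8.370e-02] dist 0.171
```

Request:
{"op": "move_arm", "data": {
  "moves": [
    {"fingers": -1, "x": 0, "y": -0.005, "z": -0.036, "rx": 0, "ry": 0, "rz": 0},
    {"fingers": -1, "x": 0, "y": -0.005, "z": -0.037, "rx": 0, "ry": 0, "rz": 0},
    {"fingers": -1, "x": 0, "y": -0.005, "z": -0.037, "rx": 0, "ry": 0, "rz": 0},
    {"fingers": -1, "x": 0, "y": -0.005, "z": -0.037, "rx": 0, "ry": 0, "rz": 0},
    {"fingers": -1, "x": 0, "y": -0.005, "z": -0.037, "rx": 0, "ry": 0, "rz": 0},
    {"fingers": -1, "x": 0, "y": -0.006, "z": -0.037, "rx": 0, "ry": 0, "rz": 0},
    {"fingers": -1, "x": 0, "y": -0.006, "z": -0.037, "rx": 0, "ry": 0, "rz": 0},
    {"fingers": -1, "x": 0, "y": 0, "z": 0, "rx": 0, "ry": 0, "rz": 0}
  ]
}}

```text
t: 2.15
position: [0.0921, 0.3644, 0.404]
eef_rot: [0.582, -0.401, 0.584, 0.4]
wrist_force: [-0.4, 0.3, -0.6]
opening: 0.005
```

Request:
{"op": "move_arm", "data": {
  "moves": [
    {"fingers": -1, "x": 0, "y": -0.025, "z": -0.0048, "rx": 0, "ry": 0, "rz": 0},
    {"fingers": -1, "x": 0, "y": -0.025, "z": -0.0048, "rx": 0, "ry": 0, "rz": 0},
    {"fingers": -1, "x": 0, "y": -0.025, "z": -0.0048, "rx": 0, "ry": 0, "rz": 0},
    {"fingers": -1, "x": 0, "y": -0.025, "z": -0.0048, "rx": 0, "ry": 0, "rz": 0},
    {"fingers": -1, "x": 0, "y": -0.025, "z": -0.0048, "rx": 0, "ry": 0, "rz": 0},
    {"fingers": -1, "x": 0, "y": -0.025, "z": -0.0048, "rx": 0, "ry": 0, "rz": 0},
    {"fingers": -1, "x": 0, "y": -0.025, "z": -0.0048, "rx": 0, "ry": 0, "rz": 0},
    {"fingers": -1, "x": 0, "y": -0.025, "z": -0.0048, "rx": 0, "ry": 0, "rz": 0}
  ]
}}

```text
t: 2.82
position: [0.2658, 0.2624, 0.4048]
eef_rot: [0.583, -0.401, 0.583, 0.401]
wrist_force: [0.3, 1.0, -0.8]
opening: 0.006
```

```bash
python3 -c "
from h import *
to((.262,.262,.404),(.37,.13,.404),(.4262,-.0092,.35))"
```

```text
t 2.82 [0.266 0.262 0.405] F [ 0.3  1.  -0.8] q [ 1.22 -0.06 -0.55 -0.   -1.09 -1.59] ydir [-0.93  0.36  0.  ]
[0.262 0.262 0.404] shift [ 0.0008  0.0034 -0.0017] dist 0.004
[0.37  0.13  0.404] shift [-1.000e-04 -1.481e-01 -8.460e-02] dist 0.171
[ 0.4262 -0.0092  0.35  ] shift [ 0.0539 -0.1023 -0.1099] dist 0.16
```

Request:
{"op": "move_arm", "data": {
  "moves": [
    {"fingers": -1, "x": 0, "y": -0.029, "z": -0.017, "rx": 0, "ry": 0, "rz": 0},
    {"fingers": -1, "x": 0, "y": -0.029, "z": -0.017, "rx": 0, "ry": 0, "rz": 0},
    {"fingers": -1, "x": 0, "y": -0.029, "z": -0.017, "rx": 0, "ry": 0, "rz": 0},
    {"fingers": -1, "x": 0, "y": -0.029, "z": -0.017, "rx": 0, "ry": 0, "rz": 0},
    {"fingers": -1, "x": 0, "y": -0.029, "z": -0.017, "rx": 0, "ry": 0, "rz": 0},
    {"fingers": -1, "x": 0, "y": -0.025, "z": -0.028, "rx": 0, "ry": 0, "rz": 0},
    {"fingers": -1, "x": 0, "y": -0.025, "z": -0.028, "rx": 0, "ry": 0, "rz": 0},
    {"fingers": -1, "x": 0, "y": -0.025, "z": -0.028, "rx": 0, "ry": 0, "rz": 0}
  ]
}}

```text
t: 3.48
position: [0.4101, 0.0251, 0.4047]
eef_rot: [0.583, -0.401, 0.583, 0.401]
wrist_force: [1.0, 0.0, 0.8]
opening: 0.004
```

Request:
{"op": "move_arm", "data": {
  "moves": [
    {"fingers": -1, "x": 0, "y": 0, "z": 0, "rx": 7.05, "ry": 0, "rz": 0},
    {"fingers": -1, "x": 0, "y": 0, "z": 0, "rx": 7.05, "ry": 0, "rz": 0},
    {"fingers": -1, "x": 0, "y": 0, "z": 0, "rx": 7.05, "ry": 0, "rz": 0},
    {"fingers": -1, "x": 0, "y": 0, "z": 0, "rx": 7.05, "ry": 0, "rz": 0},
    {"fingers": -1, "x": 0, "y": 0, "z": 0, "rx": 7.05, "ry": 0, "rz": 0},
    {"fingers": -1, "x": 0, "y": 0, "z": 0, "rx": 7.05, "ry": 0, "rz": 0},
    {"fingers": -1, "x": 0, "y": 0, "z": 0, "rx": 7.05, "ry": 0, "rz": 0},
    {"fingers": -1, "x": 0, "y": 0, "z": 0, "rx": 7.05, "ry": 0, "rz": 0}
  ]
}}

```text
t: 4.15
position: [0.4098, 0.0268, 0.4045]
eef_rot: [0.703, -0.076, 0.703, 0.076]
wrist_force: [-1.2, 0.2, -0.3]
opening: 0.003
```

```bash
python3 -c "
from h import *
plan((-.085,.075),.12)
s=bot.sense();cv2.imwrite('pics/w2.png',bot.grab_frame('wrist')[:,:,::-1])
np.save('s2.npy',np.r_[s['position'],s['eef_rot']])
L=np.array([[58,60,61],[58,0,61],[58,-60,87],[0,60,61],[0,0,61],[0,-60,61],[-55,-80,68],[-55,-15,68],[-80,75,64]])/1000
print(project(world(L,P),'wrist',s).round(0).tolist())
"
```

```text
t 4.15 pos [0.4098 0.0268 0.4045] F [-1.2  0.2 -0.3] open 0.0
rv [-0.3  -0.03 -0.  ] tcp target [ 0.4262 -0.0092  0.302 ] shift(after rot) [ 0.1025 -0.0387  0.0082]
[[279.0, 294.0], [233.0, 295.0], [178.0, 308.0], [277.0, 254.0], [229.0, 255.0], [181.0, 255.0], [154.0, 216.0], [209.0, 215.0], [286.0, 193.0]]
```

View pics/w2.png

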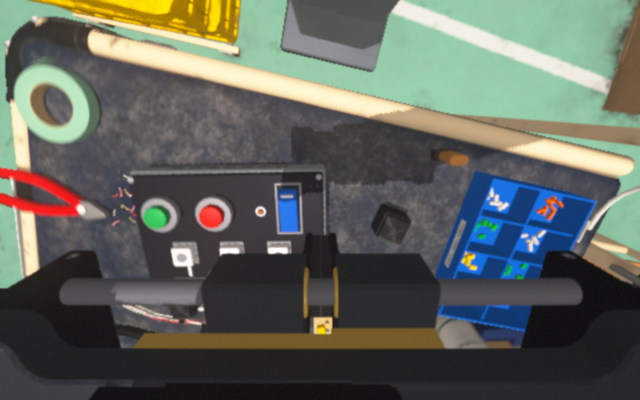

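The wrist view confirms the fit: green at (156,215), red at (211,215) and the rocker's white bar at (287,192), all within 2 px of prediction. Next I'll go to the rocker.

Request:
{"op": "move_arm", "data": {
  "moves": [
    {"fingers": -1, "x": 0, "y": -0.0387, "z": 0.0082, "rx": 0, "ry": 0, "rz": 0},
    {"fingers": -1, "x": 0.036, "y": 0, "z": 0, "rx": 0, "ry": 0, "rz": 0},
    {"fingers": -1, "x": 0.036, "y": 0, "z": 0, "rx": 0, "ry": 0, "rz": 0},
    {"fingers": -1, "x": 0.036, "y": 0, "z": 0, "rx": 0, "ry": 0, "rz": 0},
    {"fingers": -1, "x": 0.03, "y": 0, "z": 0, "rx": 0, "ry": 0, "rz": 0},
    {"fingers": -1, "x": 0, "y": 0, "z": 0, "rx": 0, "ry": 0, "rz": 0}
  ]
}}

```text
t: 4.7
position: [0.4241, -0.0099, 0.2619]
eef_rot: [0.698, -0.079, 0.707, 0.077]
wrist_force: [-0.8, 0.5, -1.1]
opening: 0.006
```

```bash
python3 -c "
from h import *
plan((-.085,.075),.055)
s=bot.sense();np.save('s3.npy',np.r_[s['position'],s['eef_rot']]);cv2.imwrite('pics/w3.png',bot.grab_frame('wrist')[:,:,::-1])"
```

```text
t 4.7 pos [ 0.4241 -0.0099  0.2619] F [-0.8  0.5 -1.1] open 0.01
rv [ 0.08 -0.73  0.03] tcp target [ 0.4262 -0.0092  0.237 ] shift(after rot) [0.0249 0.0003 0.0022]
```

View pics/w3.png

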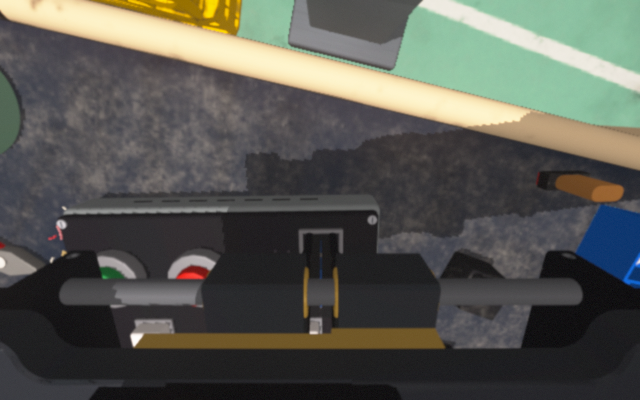

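The finger is centred over the rocker's near end (320,240), so I'll press.

Request:
{"op": "move_arm", "data": {
  "moves": [
    {"fingers": -1, "x": 0.008, "y": 0, "z": 0, "rx": 0, "ry": 0, "rz": 0},
    {"fingers": -1, "x": 0.008, "y": 0, "z": 0, "rx": 0, "ry": 0, "rz": 0},
    {"fingers": -1, "x": 0.006, "y": 0, "z": 0, "rx": 0, "ry": 0, "rz": 0},
    {"fingers": -1, "x": 0.003, "y": 0, "z": 0, "rx": 0, "ry": 0, "rz": 0},
    {"fingers": -1, "x": 0, "y": 0, "z": 0, "rx": 0, "ry": 0, "rz": 0},
    {"fingers": -1, "x": 0, "y": 0, "z": 0, "rx": 0, "ry": 0, "rz": 0}
  ]
}}

```text
t: 5.25
position: [0.4266, -0.009, 0.2421]
eef_rot: [0.703, -0.078, 0.702, 0.078]
wrist_force: [-0.0, 0.2, 0.3]
opening: 0.003
```

Request:
{"op": "move_arm", "data": {
  "moves": [
    {"fingers": -1, "x": 0.002, "y": 0, "z": 0, "rx": 0, "ry": 0, "rz": 0},
    {"fingers": -1, "x": 0.002, "y": 0, "z": 0, "rx": 0, "ry": 0, "rz": 0},
    {"fingers": -1, "x": 0.001, "y": 0, "z": 0, "rx": 0, "ry": 0, "rz": 0},
    {"fingers": -1, "x": 0, "y": 0, "z": 0, "rx": 0, "ry": 0, "rz": 0}
  ]
}}

```text
t: 5.58
position: [0.4267, -0.009, 0.2382]
eef_rot: [0.703, -0.078, 0.702, 0.078]
wrist_force: [-4.6, 1.1, 16.1]
opening: 0.0
```

Request:
{"op": "move_arm", "data": {
  "moves": [
    {"fingers": -1, "x": 0.002, "y": 0, "z": 0, "rx": 0, "ry": 0, "rz": 0},
    {"fingers": -1, "x": 0, "y": 0, "z": 0, "rx": 0, "ry": 0, "rz": 0},
    {"fingers": -1, "x": 0, "y": 0, "z": 0, "rx": 0, "ry": 0, "rz": 0}
  ]
}}

```text
t: 5.83
position: [0.4266, -0.0089, 0.2378]
eef_rot: [0.703, -0.079, 0.702, 0.078]
wrist_force: [-8.3, 2.0, 30.5]
opening: 0.008
```

There is a hard stop at the expected height, and the force normal matches the tilted rocker face. I'll lift and go over key_2.

Request:
{"op": "move_arm", "data": {
  "moves": [
    {"fingers": -1, "x": -0.02, "y": 0, "z": 0, "rx": 0, "ry": 0, "rz": 0},
    {"fingers": -1, "x": -0.03, "y": 0, "z": 0, "rx": 0, "ry": 0, "rz": 0},
    {"fingers": -1, "x": 0, "y": 0, "z": 0, "rx": 0, "ry": 0, "rz": 0}
  ]
}}

```text
t: 6.08
position: [0.4281, -0.0086, 0.2892]
eef_rot: [0.706, -0.078, 0.699, 0.079]
wrist_force: [1.0, -0.0, 0.5]
opening: 0.005
```

```bash
python3 -c "
from h import *
plan((0,-.06),.105)"
```

```text
t 6.0833 pos [ 0.4281 -0.0086  0.2892] F [ 1.  -0.   0.5] open 0.01
rv [0.15 0.6  0.  ] tcp target [ 0.5386 -0.1225  0.287 ] shift(after rot) [ 0.0022 -0.1351  0.083 ]
```

Request:
{"op": "move_arm", "data": {
  "moves": [
    {"fingers": -1, "x": 0, "y": -0.027, "z": 0.0168, "rx": 0, "ry": 0, "rz": 0},
    {"fingers": -1, "x": 0, "y": -0.027, "z": 0.0168, "rx": 0, "ry": 0, "rz": 0},
    {"fingers": -1, "x": 0, "y": -0.027, "z": 0.0168, "rx": 0, "ry": 0, "rz": 0},
    {"fingers": -1, "x": 0, "y": -0.027, "z": 0.0168, "rx": 0, "ry": 0, "rz": 0},
    {"fingers": -1, "x": 0, "y": -0.027, "z": 0.0168, "rx": 0, "ry": 0, "rz": 0},
    {"fingers": -1, "x": 0, "y": 0, "z": 0, "rx": 0, "ry": 0, "rz": 0},
    {"fingers": -1, "x": 0, "y": 0, "z": 0, "rx": 0, "ry": 0, "rz": 0}
  ]
}}

```text
t: 6.67
position: [0.5384, -0.1235, 0.2837]
eef_rot: [0.703, -0.077, 0.703, 0.077]
wrist_force: [-0.8, 1.1, -1.2]
opening: 0.008
```

```bash
python3 -c "
from h import *
plan((0,-.06),.068)
a=bot.grab_frame('wrist')[:,:,::-1];b=bot.grab_frame('scene')[150:290,230:420,::-1]
a=cv2.resize(a[100:330],None,fx=1.2,fy=1.2);b=cv2.resize(b,None,fx=2.2,fy=2.2,interpolation=3)
o=np.zeros((a.shape[0]+b.shape[0],a.shape[1],3),np.uint8);o[:a.shape[0]]=a;o[a.shape[0]:,:b.shape[1]]=b;cv2.imwrite('pics/w4.png',o);print(o.shape)"
```

```text
t 6.6667 pos [ 0.5384 -0.1235  0.2837] F [-0.8  1.1 -1.2] open 0.01
rv [-0.1  -0.04 -0.02] tcp target [ 0.5386 -0.1225  0.25  ] shift(after rot) [0.0337 0.001  0.0004]
(584, 768, 3)
```

View pics/w4.png

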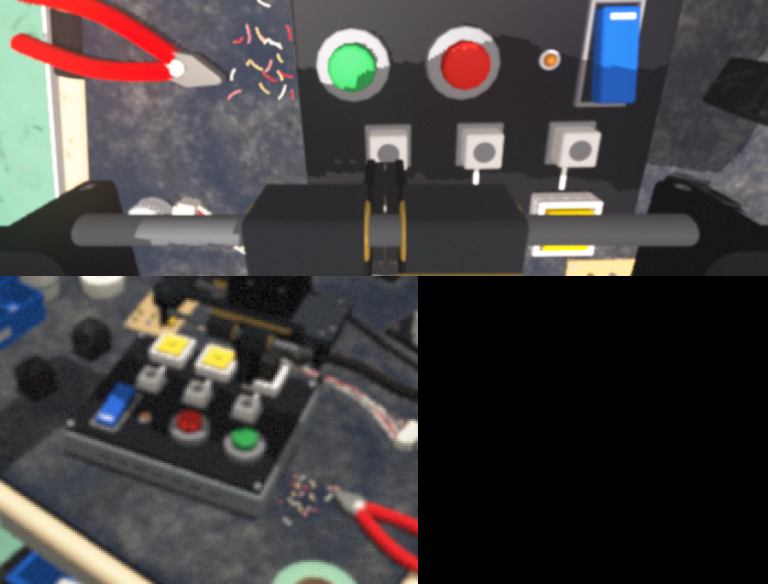

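The finger is aligned over key_2 (388,150 in the upper picture), and the rocker's white-bar end now lies low. Pressing the key.

Request:
{"op": "move_arm", "data": {
  "moves": [
    {"fingers": -1, "x": 0.02, "y": 0.001, "z": 0, "rx": 0, "ry": 0, "rz": 0},
    {"fingers": -1, "x": 0.014, "y": 0, "z": 0, "rx": 0, "ry": 0, "rz": 0},
    {"fingers": -1, "x": 0.006, "y": 0, "z": 0, "rx": 0, "ry": 0, "rz": 0},
    {"fingers": -1, "x": 0.003, "y": 0, "z": 0, "rx": 0, "ry": 0, "rz": 0},
    {"fingers": -1, "x": 0.002, "y": 0, "z": 0, "rx": 0, "ry": 0, "rz": 0},
    {"fingers": -1, "x": 0, "y": 0, "z": 0, "rx": 0, "ry": 0, "rz": 0}
  ]
}}

```text
t: 7.27
position: [0.5376, -0.1211, 0.2401]
eef_rot: [0.703, -0.078, 0.703, 0.078]
wrist_force: [0.8, -0.0, -0.2]
opening: 0.0
```

Request:
{"op": "move_arm", "data": {
  "moves": [
    {"fingers": -1, "x": 0.002, "y": 0, "z": 0, "rx": 0, "ry": 0, "rz": 0},
    {"fingers": -1, "x": 0, "y": 0, "z": 0, "rx": 0, "ry": 0, "rz": 0},
    {"fingers": -1, "x": 0, "y": 0, "z": 0, "rx": 0, "ry": 0, "rz": 0}
  ]
}}

```text
t: 7.52
position: [0.5381, -0.1214, 0.2384]
eef_rot: [0.704, -0.078, 0.702, 0.078]
wrist_force: [-0.8, 0.6, 2.4]
opening: 0.005
```

Request:
{"op": "move_arm", "data": {
  "moves": [
    {"fingers": -1, "x": 0.0015, "y": 0, "z": 0, "rx": 0, "ry": 0, "rz": 0},
    {"fingers": -1, "x": 0.001, "y": 0, "z": 0, "rx": 0, "ry": 0, "rz": 0},
    {"fingers": -1, "x": 0, "y": 0, "z": 0, "rx": 0, "ry": 0, "rz": 0},
    {"fingers": -1, "x": 0, "y": 0, "z": 0, "rx": 0, "ry": 0, "rz": 0}
  ]
}}

```text
t: 7.85
position: [0.5381, -0.1213, 0.2375]
eef_rot: [0.704, -0.078, 0.702, 0.078]
wrist_force: [-3.6, 3.6, 12.4]
opening: 0.005
```

Request:
{"op": "move_arm", "data": {
  "moves": [
    {"fingers": -1, "x": 0.0015, "y": 0, "z": 0, "rx": 0, "ry": 0, "rz": 0},
    {"fingers": -1, "x": 0, "y": 0, "z": 0, "rx": 0, "ry": 0, "rz": 0},
    {"fingers": -1, "x": 0, "y": 0, "z": 0, "rx": 0, "ry": 0, "rz": 0}
  ]
}}

```text
t: 8.1
position: [0.5381, -0.1213, 0.2374]
eef_rot: [0.704, -0.079, 0.702, 0.078]
wrist_force: [-6.8, 4.4, 20.1]
opening: 0.001
```

The key is at its hard stop (tip 0.055, 20 N). Next is the green button.

Request:
{"op": "move_arm", "data": {
  "moves": [
    {"fingers": -1, "x": -0.02, "y": 0, "z": 0, "rx": 0, "ry": 0, "rz": 0},
    {"fingers": -1, "x": -0.025, "y": 0, "z": 0, "rx": 0, "ry": 0, "rz": 0},
    {"fingers": -1, "x": 0, "y": -0.01, "z": -0.027, "rx": 0, "ry": 0, "rz": 0},
    {"fingers": -1, "x": 0, "y": -0.01, "z": -0.028, "rx": 0, "ry": 0, "rz": 0},
    {"fingers": -1, "x": 0, "y": 0, "z": 0, "rx": 0, "ry": 0, "rz": 0},
    {"fingers": -1, "x": 0, "y": 0, "z": 0, "rx": 0, "ry": 0, "rz": 0}
  ]
}}

```text
t: 8.6
position: [0.4873, -0.1537, 0.279]
eef_rot: [0.703, -0.077, 0.703, 0.077]
wrist_force: [0.7, -0.6, 0.2]
opening: 0.01
```

```bash
python3 -c "
from h import *
plan((-.055,-.08),.072)
a=bot.grab_frame('wrist')[:,:,::-1];cv2.imwrite('pics/w5.png',cv2.resize(a[60:300,150:550],None,fx=1.9,fy=1.9,interpolation=3))"
```

```text
t 8.6 pos [ 0.4873 -0.1537  0.279 ] F [ 0.7 -0.6  0.2] open 0.01
rv [-0.03  0.01  0.  ] tcp target [ 0.4892 -0.154   0.254 ] shift(after rot) [ 0.025  -0.0006  0.0019]
```

View pics/w5.png

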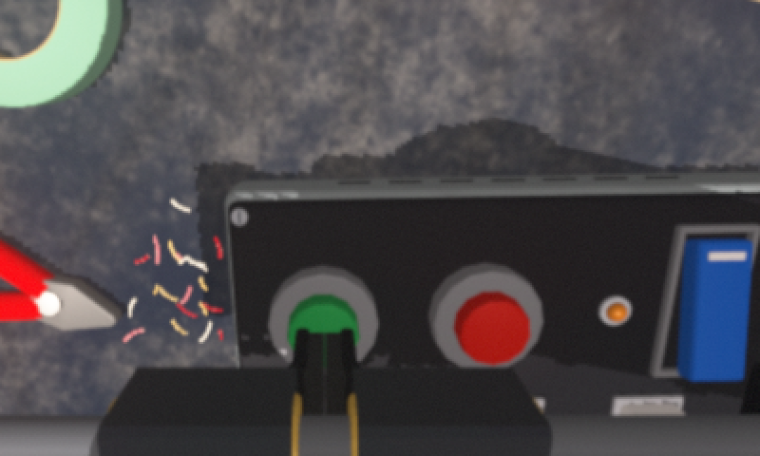

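The finger is centred over the green button (325,335), and the rocker still looks on. Pressing and holding.

Request:
{"op": "move_arm", "data": {
  "moves": [
    {"fingers": -1, "x": 0.015, "y": 0, "z": 0.002, "rx": 0, "ry": 0, "rz": 0},
    {"fingers": -1, "x": 0.01, "y": 0, "z": 0, "rx": 0, "ry": 0, "rz": 0},
    {"fingers": -1, "x": 0.005, "y": 0, "z": 0, "rx": 0, "ry": 0, "rz": 0},
    {"fingers": -1, "x": 0.004, "y": 0, "z": 0, "rx": 0, "ry": 0, "rz": 0},
    {"fingers": -1, "x": 0.003, "y": 0, "z": 0, "rx": 0, "ry": 0, "rz": 0},
    {"fingers": -1, "x": 0, "y": 0, "z": 0, "rx": 0, "ry": 0, "rz": 0},
    {"fingers": -1, "x": 0, "y": 0, "z": 0, "rx": 0, "ry": 0, "rz": 0}
  ]
}}

```text
t: 9.23
position: [0.4907, -0.1521, 0.2444]
eef_rot: [0.703, -0.079, 0.703, 0.078]
wrist_force: [-5.3, 3.9, 19.0]
opening: 0.006
```

Request:
{"op": "move_arm", "data": {
  "moves": [
    {"fingers": -1, "x": 0, "y": 0, "z": 0, "rx": 0, "ry": 0, "rz": 0},
    {"fingers": -1, "x": 0, "y": 0, "z": 0, "rx": 0, "ry": 0, "rz": 0},
    {"fingers": -1, "x": 0, "y": 0, "z": 0, "rx": 0, "ry": 0, "rz": 0},
    {"fingers": -1, "x": 0, "y": 0, "z": 0, "rx": 0, "ry": 0, "rz": 0},
    {"fingers": -1, "x": 0, "y": 0, "z": 0, "rx": 0, "ry": 0, "rz": 0},
    {"fingers": -1, "x": 0, "y": 0, "z": 0, "rx": 0, "ry": 0, "rz": 0}
  ]
}}

```text
t: 9.73
position: [0.4906, -0.1522, 0.2444]
eef_rot: [0.703, -0.079, 0.703, 0.078]
wrist_force: [-5.8, 5.4, 18.6]
opening: 0.006
```

```bash
python3 -c "
from h import *
plan((-.055,-.08),.062)
b=bot.grab_frame('scene')[150:290,230:420,::-1];cv2.imwrite('pics/w6.png',cv2.resize(b,None,fx=4,fy=4,interpolation=3))"
```

```text
t 9.7333 pos [ 0.4906 -0.1522  0.2444] F [-5.8  5.4 18.6] open 0.01
rv [0.15 0.02 0.04] tcp target [ 0.4892 -0.154   0.244 ] shift(after rot) [ 0.0004 -0.0015 -0.0018]
```

View pics/w6.png

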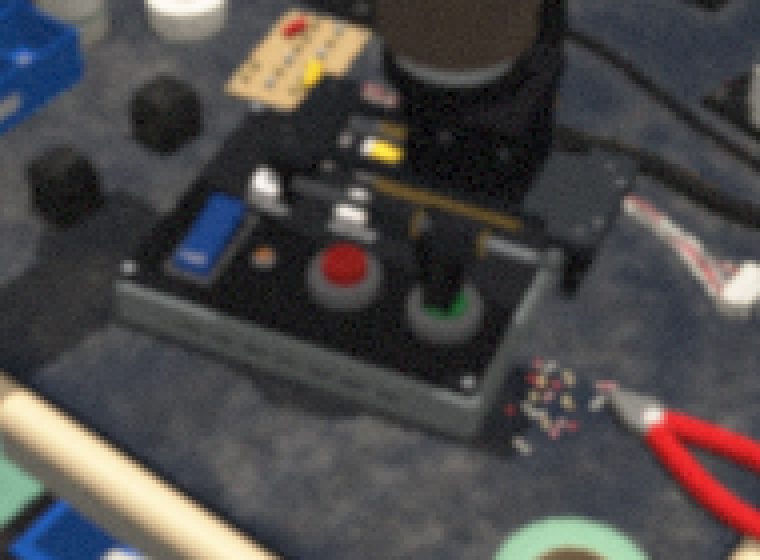

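The finger holds the green button down (445,300), the red one is up, the rocker is on, and the visible keys are up. Handing in.

```bash
python3 -c "
from plant import bot
print(bot.hand_in()); s=bot.sense();print(s['t'],s['wrist_force'])"
```

```text
the job is handed in; nothing more can be done
None
the job is handed in; nothing more can be done
```

I pressed the rocker on, pushed the relay's key (the right one, key_2) down, then pressed the green button. I handed the job in at about 9.8 s with the arm still holding the button.

**Presses:** each one ended on a hard stop at the height it should have:

| Control | Fingertip height at the stop | Push |
|---|---|---|
| Rocker | 56 mm | 30 N |
| key_2 | 55 mm | 20 N |
| Green button, held | 62 mm | 19 N |

**Last pictures:** the rocker's near end is down, the red button is up, and the side cutters and tape roll look untouched. In the last picture the gripper hides key_2 and the relay. That key_2 stayed down therefore rests on the hard stop I felt, and the relay being undisturbed on the gripper never having come near it.

**What went differently:** my first five move calls were refused because rows need all seven values, and nothing moved. I also found a tall pole next to the start position and went around it without contact.

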